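Turn the titration carousel to bring the conical flask under the dosing nozzle

TASK

Turn the sample carousel on the lab bench until the conical flask stands under the fixed dosing nozzle, so that the nozzle's tip is over the middle of the flask's mouth, and leave it at rest there. Turn it slowly, by pushing a fingertip sideways against the arms of the star handle that stands above the glasses (several pushes and either direction are fine). Do not touch or lift the flask or the beakers, and leave the things standing around alone.

Things in the scene. Friction and masses are not known exactly. Their poses are not given: they have to be found in the camera images.
- hub_top (a point): centre of the top of the carousel's hub, on its upright turning axis, 182 mm above the table. Below it is the black carousel disc, 300 mm across, its top 34 mm above the table. The disc turns either way without stops, with light friction (about 0.1 N m, some 1.5 N at the arms), and stays where it is left.
- turntable (a joint): angle of the carousel, rad; 0 at the start of each run, grows counter-clockwise seen from above, no limits.
- star: aluminium star handle, turns with the carousel: hub 24 mm thick (40 mm head at the top) and four level round arms along this body's +x, -x, +y, -y. Arms 12 mm thick, centre line 170 mm above the table, reaching 86 mm from the axis (16 mm white ball ends), midway between the glasses seen from above. Glass tops at most 119 mm above the table. Origin on the axis, 34 mm above the table.
- flask_center (a point): centre (half-way up) of the conical flask, the only glass with a narrow neck: 85 mm tall, base 62 mm, neck 33 mm, open mouth about 28 mm wide, on the flask's axis. It stands loose in one of the carousel's four equal ring seats (8 mm high), 105 mm from the axis, its foot 34 mm above the table.
- beaker1_center (a point): centre (half-way up) of a straight glass beaker, 68 mm tall, 62 mm across, loose in another ring seat of the carousel, 105 mm from the axis.
- beaker2_center (a point): centre (half-way up) of a straight glass beaker, 68 mm tall, 62 mm across, loose in another ring seat of the carousel, 105 mm from the axis.
- beaker3_center (a point): centre (half-way up) of a straight glass beaker, 68 mm tall, 62 mm across, loose in another ring seat of the carousel, 105 mm from the axis.
- nozzle_tip (a point): lower end of the fixed steel dosing nozzle, 8 mm across, 138 mm above the table, 105 mm from the carousel's axis. The nozzle goes up to a level arm at 210 mm that runs straight outwards to a column 215 mm from the axis, with a white box on top (up to 255 mm). All fixed, and in a hand's way over that part of the carousel: push the star arms on the other side of the axis.
- amber_bottle: bystander: brown glass bottle with a cap, 68 mm across, 150 mm tall; origin at the centre of its underside.
- cylinder: bystander: glass measuring cylinder, 30 mm across on a 68 mm foot, 158 mm tall; origin at the centre of its underside.
- reagent_jar: bystander: brown jar with a white lid, 60 mm across, 70 mm tall; origin at the centre of its underside.
- dish: bystander: white porcelain dish, 80 mm across, 30 mm tall; origin at the centre of its underside.
Mind the look-alikes: they are no part of the job. Leave any blue look-alike of the part that bears beaker1_center alone.

How it is judged (in metres and radians):
On the way:
1. the carousel is turned by fingers pushing on the star handle (contact force between the fingers and star above 0.2 N and distance of flask_center from where it was at the start of the episode above 0.02 m), for 0.02 s.
At the end, for the whole second after the job is handed in: the flask's axis is within 10 mm (level distance) of the nozzle's tip, the carousel is at rest, all four glasses stand upright (within 0.1 rad) in their seats, and the bystanders stand within 30 mm of where they were (horizontal distance between flask_center and nozzle_tip below 0.01 m and velocity of joint turntable between -0.05 and 0.05 rad/s and angle between each of flask_center, beaker1_center, beaker2_center, beaker3_center's own z axis and vertical below 0.1 rad and height (world z) of flask_center below 0.0815 m and height (world z) of each of beaker1_center, beaker2_center, beaker3_center below 0.073 m and distance of each of amber_bottle, cylinder, reagent_jar, dish from where it was at the start of the episode below 0.03 m and angle between each of amber_bottle, cylinder, reagent_jar, dish's own z axis and vertical below 0.3 rad); the robot touches nothing.
It fails at once if a glass on the carousel is touched by the robot (more than 0.5 N) (contact force between any of the fingers, the arm and flask above 0.5 N or contact force between any of the fingers, the arm and beaker1 above 0.5 N or contact force between any of the fingers, the arm and beaker2 above 0.5 N or contact force between any of the fingers, the arm and beaker3 above 0.5 N).
It fails at once if a glass on the carousel is lifted (more than 12 mm) or tipped (height (world z) of flask_center above 0.0885 m or height (world z) of any of beaker1_center, beaker2_center, beaker3_center above 0.08 m or angle between any of flask_center, beaker1_center, beaker2_center, beaker3_center's own z axis and vertical above 0.3 rad).
It fails at once if the carousel is spun fast (more than 3 rad/s) (velocity of joint turntable above 3 rad/s or velocity of joint turntable below -3 rad/s).
It fails at once if a bystander is moved more than 30 mm or tipped (distance of any of amber_bottle, cylinder, reagent_jar, dish from where it was at the start of the episode above 0.03 m or angle between any of amber_bottle, cylinder, reagent_jar, dish's own z axis and vertical above 0.3 rad).
It also fails if it takes over 58 s, if anything falls off the work surface, if the arm or the gripper's body presses on something with over 40 N, if the wrist force passes 120 N, or if a joint passes its speed limit or range.

ROBOT

A 6-joint arm with a two-finger parallel gripper is mounted at the origin on the work surface. World frame = base frame: x ahead of the robot, y to its left, z up, the work surface at z = 0. Lengths are in m, angles in degrees, forces in N, time in s.
With the tool pointing down it reaches from about 0.3 to 0.75 m from the base axis. Payload 8.5 kg.
Tool frame: the origin (TCP) lies between the finger pads; the fingertips stand ahead of it and the grasp point (between the pads) lies 8 mm behind it (env.tcp_to_tips is the z of the fingertips in the tool frame, in m); z points along the fingers, x is the direction in which the jaws open and shut, and the axes are right-handed (so a half turn about z gives the same grasp; the last joint's range is limited). The gripper opens to 85 mm and grips with 20 to 120 N. Pads are 22 mm wide; open, the fingers measure 114 mm over their backs; the gripper's body (76 mm by 85 mm) begins 54 mm behind the grasp point. The pads swing forward as they close: fully open they stand 13 mm farther back than shut.
Start: joints at [-84.586, 21.807, 74.336, -0, 83.858, -12.336], TCP at [0.168, -0.524, 0.242] pointing down, gripper open.
Joint ranges: [-178.18, 178.18], [-50.72, 133.34], [12.68, 142.11], [-81.47, 261.47], [9.98, 163.14], [-165.26, 165.26]. Speed limits (degrees/s): [136.94, 136.94, 180, 180, 180, 180].

INTERFACE

Orientations are given as a 3x3 rotation matrix whose columns are the frame's x, y, z axes.
In Python, from rig import observe, viewer, env gives the robot as it stands.
- The arm moves only by the tool jog_arm, never from a script. Its arguments are lists of equal length, an entry for each row: "dr": the turn, a rotation vector about the tool's x, y, z in rad, a list of three; "slide": the shift along the tool's x, y, z in m, a list of three; "gripper": the opening, from -1 (shut) to 1 (fully open), so that 0 is half open. In form: {"dr": [[rx, ry, rz], ...], "slide": [[dx, dy, dz], ...], "gripper": [gripper, ...]}. A call has exactly 10 rows; each row shifts and turns the commanded pose from where the row before left it, along the tool's axes as they then stand; what a row does not reach is not made up. A row lasts 1/10 s, in which the tool goes at most 50 mm and 8.59 degrees, less where a joint would pass 70% of its speed; a pose out of reach is approached as far as the arm can. A call is refused whole if a number of a shift passes 0.05 or a number of a turn 0.15, either way. A call with a gripper value outside its range is refused whole. The fingers move at their own pace and stop on an object; "force" is the grip in N (left out, the last holds). Time passes only in rows, so rows that do not move let the fingers close, or fill a call up. It gives the time, the measured TCP pose, the force and the opening at its end, in the units of the state.
- observe(): the state, without advancing time (a new reading comes with each control period).
- viewer.get_image(name): name is "side" or "top" or "wrist"; returns a dict with "pixels" (384x512x3 uint8, blue, green, red), "camera_matrix" (3x3 intrinsics, pixels), "R" (3x3) and "t" (3): a world point X has camera coordinates R X + t. Camera axes: x right, y down, z forward; pixel columns grow to the right and rows downward; lengths in m; the calibration is good to about 2 mm. A picture is of the moment at which its call begins. There is no depth.
- env.close_job(): hands the job in, once; it reports no verdict.
The state is a dict: "time_s": time; "q": joint angles; "qvel": joint speeds; "joint_efforts": joint torques, N m; "position": TCP position; "tool_rot": TCP orientation; "ft_force": force on the tool from outside, world axes, zero at the start; "wrist_torque": the same for the moment, N m; "grip_width": finger opening in m.
Only numpy, scipy, OpenCV 4.12 (cv2) and the standard library are available. Lean on these libraries where they do the work, as an engineer would, in place of code of your own. Each camera call takes 0.05 s, during which the arm holds its last target.

## Working session

There is one attempt and no reset: what is moved stays moved. The work goes in short steps, Python scripts to look and compute and a tool call to move; the robot and the scene stay as the last step left them, time stands still between calls to the robot, and variables do not carry over. Pictures are saved under pics/ and viewed, and the job is handed in when it is done.

Besides the shell and the picture viewer there is one more tool, called after "Call:" as a command line: name --argument value ..., lists and objects as JSON in quotes. jog_arm: Moves the arm, as the interface text tells. Its arguments: {"type":"object","properties":{"dr":{"type":"array","items":{"type":"array","items":{"type":"number"}}},"slide":{"type":"array","items":{"type":"array","items":{"type":"number"}}},"gripper":{"type":"array","items":{"type":"number"}},"force":{"type":"number"}},"required":["dr","slide","gripper"]}

```bash
mkdir -p pics; ls; python3 - <<'E'
from rig import observe, viewer, env
import cv2,numpy as np
for n in ["side","top","wrist"]:
    im=viewer.get_image(n); cv2.imwrite(f"pics/{n}0.png",im["pixels"]); print(n,im["camera_matrix"].round(1).tolist(),im["R"].round(3).tolist(),im["t"].round(3).tolist())
s=observe(); print({k:np.round(v,3).tolist() for k,v in s.items()}, env.tcp_to_tips)
E
```

```text
pics
side [[472.0, 0.0, 246.2], [0.0, 472.0, 182.7], [0.0, 0.0, 1.0]] [[-0.906, -0.422, -0.013], [-0.225, 0.509, -0.831], [0.358, -0.75, -0.556]] [0.457, 0.227, 1.269]
top [[485.0, 0.0, 245.1], [0.0, 485.0, 188.7], [0.0, 0.0, 1.0]] [[0.009, -1.0, 0.012], [-0.998, -0.01, -0.054], [0.054, -0.011, -0.998]] [-0.027, 0.505, 1.381]
wrist [[309.0, 0.0, 255.2], [0.0, 309.0, 187.3], [0.0, 0.0, 1.0]] [[0.304, -0.953, -0.002], [-0.919, -0.294, 0.264], [-0.252, -0.079, -0.964]] [-0.548, -0.034, 0.379]
{'time_s': 0.15, 'q': [-84.586, 21.834, 74.371, -0.0, 83.86, -12.336], 'qvel': [0.008, -0.132, -0.121, -0.051, 0.126, -0.085], 'joint_efforts': [0.002, -44.863, -23.134, -0.0, 0.004, -0.0], 'position': [0.168, -0.524, 0.242], 'tool_rot': [[0.305, -0.952, -0.0], [-0.952, -0.305, 0.001], [-0.001, -0.0, -1.0]], 'ft_force': [0.118, -0.24, 0.726], 'wrist_torque': [0.046, -0.047, 0.003], 'grip_width': 0.086} 0.011
```

View pics/side0.png

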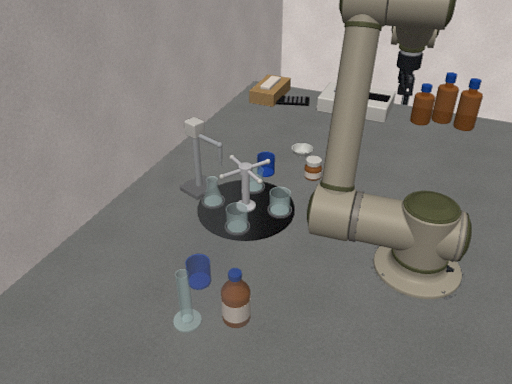

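View pics/top0.png

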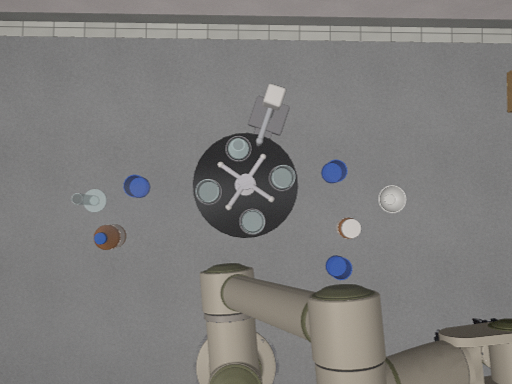

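View pics/wrist0.png

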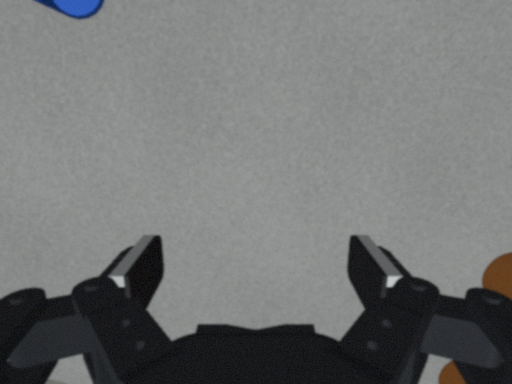

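```bash
python3 - <<'E'
import cv2,numpy as np
a=cv2.imread("pics/top0.png")[75:245,170:320]; a=cv2.resize(a,None,fx=3.4,fy=3.4,interpolation=cv2.INTER_CUBIC)
cv2.imwrite("pics/topc.png",a)
a=cv2.imread("pics/side0.png")[110:245,170:320]; a=cv2.resize(a,None,fx=4,fy=4,interpolation=cv2.INTER_CUBIC)
cv2.imwrite("pics/sidec.png",a)
E
```

```text
(no output)
```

View pics/topc.png

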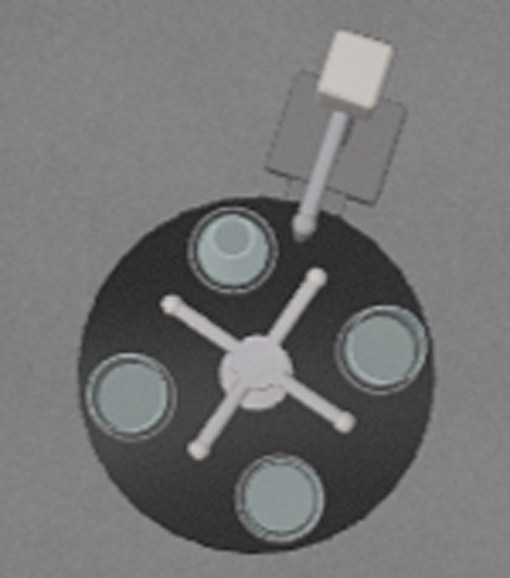

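View pics/sidec.png

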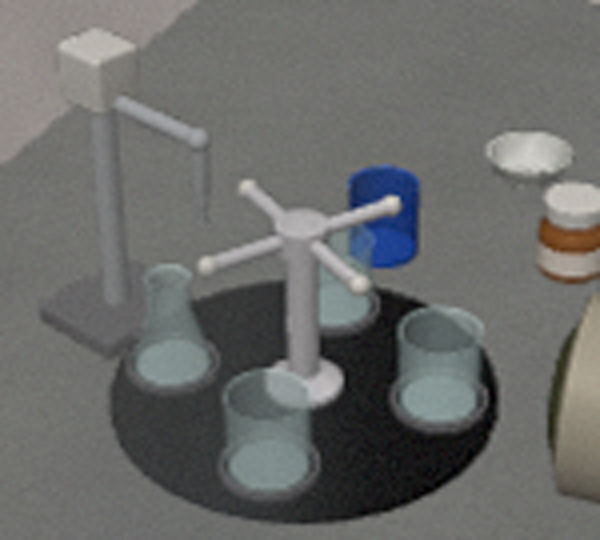

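```bash
cat > h.py <<'E'
import numpy as np,cv2
def ray(im,px,z):
    K,R,t=np.array(im["camera_matrix"]),np.array(im["R"]),np.array(im["t"])
    d=R.T@np.linalg.solve(K,[px[0],px[1],1.]); c=-R.T@t
    return c+d*(z-c[2])/d[2]
def proj(im,X):
    K,R,t=np.array(im["camera_matrix"]),np.array(im["R"]),np.array(im["t"])
    p=K@(R@np.asarray(X)+t); return p[:2]/p[2]
def T(c,s,o): return (c[0]/s+o[0]-.35, c[1]/s+o[1]-.35)
E
python3 - <<'E'
from rig import observe, viewer, env
from h import *
im=viewer.get_image("top"); sd=viewer.get_image("side")
P=lambda c,z:ray(im,T(c,3.4,(170,75)),z)
S=lambda c,z:ray(sd,T(c,4,(170,110)),z)
balls=[P(c,.170) for c in [(317,276),(346,423),(198,451),(170,304)]]
print("balls",np.round(balls,4).tolist(), "mean",np.mean(balls,0).round(4))
sb=[S(c,.170) for c in [(247,187),(206,265),(359,284),(393,205)]]
print("side balls",np.round(sb,4).tolist(), "mean",np.mean(sb,0).round(4))
c=np.mean(balls,0)
for b in balls: d=b-c; print("r",np.hypot(*d[:2]),np.degrees(np.arctan2(d[1],d[0])))
# disc
g=cv2.cvtColor(im["pixels"],cv2.COLOR_BGR2GRAY)
m=np.uint8(g<60)*255; m[:120]=0;m[250:]=0;m[:,:180]=0;m[:,310:]=0
cs,_=cv2.findContours(m,cv2.RETR_EXTERNAL,cv2.CHAIN_APPROX_NONE); k=max(cs,key=cv2.contourArea)
e=cv2.fitEllipse(cv2.convexHull(k)); print("disc",e, ray(im,e[0],.034))
print("hub top",P((257,368),.182), S((302,224),.182))
for n,cc,sc in [("flask seat",(232,250),(174,362)),("b",(131,397),(269,464)),("b",(280,498),(438,395)),("b",(383,349),None)]:
    p=P(cc,.042); d=p-c; print(n,p,np.hypot(*d[:2]),np.degrees(np.arctan2(d[1],d[0])), S(sc,.042) if sc else "")
p=P((234,236),.119);print("flask mouth",p,S((169,272),.119))
print("noz",P((302,238),.138),P((306,222),.210),S((207,219),.138))
for p in (P((302,238),.138),S((207,219),.138)): d=p-c;print(np.hypot(*d[:2]),np.degrees(np.arctan2(d[1],d[0])))
p=ray(im,(T((355,70),3.4,(170,75))),.255); d=p-c; print("box",p,np.hypot(*d[:2]),np.degrees(np.arctan2(d[1],d[0])))
for n,px,z in [("blue",(334,172),.07),("blue",(339,267),.07),("jar",(350,228),.07),("dish",(392,199),.03)]: print(n,ray(im,px,z))
E
```

```text
balls [[0.5819, -0.0654, 0.17], [0.4712, -0.088, 0.17], [0.4492, 0.0228, 0.17], [0.5595, 0.0451, 0.17]] mean [ 0.5154 -0.0214  0.17  ]
side balls [[0.5829, -0.0672, 0.17], [0.561, 0.0421, 0.17], [0.4516, 0.0205, 0.17], [0.4713, -0.0874, 0.17]] mean [ 0.5167 -0.023   0.17  ]
r 0.07969724958287452 -33.55319490873918
r 0.07995715396032921 -123.59296984241999
r 0.07964505238700963 146.30038502592782
r 0.07975360106822074 56.44461446291186
disc ((242.95901489257812, 160.72630310058594), (52.162384033203125, 96.36210632324219), 84.88150787353516) [ 0.58398972 -0.01528649  0.034     ]
hub top [ 0.51111154 -0.02067373  0.182     ] [ 0.51360193 -0.01816354  0.182     ]
flask seat [ 6.18607406e-01 -5.51096872e-04  4.20000000e-02] 0.10524557296329386 11.408889307530519 [0.61616142 0.00183547 0.042     ]
b [0.49533167 0.08181911 0.042     ] 0.10513003686800422 101.0277657180334 [0.49401368 0.08448948 0.042     ]
b [ 0.41302242 -0.0422074   0.042     ] 0.10451730117131218 -168.49981230299912 [ 0.41352883 -0.04167265  0.042     ]
b [ 0.53724014 -0.12673373  0.042     ] 0.1075953969604793 -78.31102549055615 
flask mouth [ 0.61903509 -0.00237346  0.119     ] [ 0.62061009 -0.00692758  0.119     ]
noz [ 0.61524925 -0.05510424  0.138     ] [ 0.61652311 -0.05520507  0.21      ] [ 0.61461912 -0.05948605  0.138     ]
0.1053547425793817 -18.67501425379498
0.10625004944138564 -21.022978967054776
box [ 0.71810515 -0.08724879  0.255     ] 0.21310242179950425 -18.007591308282183
blue [ 0.55117616 -0.26757451  0.07      ]
blue [ 0.28998504 -0.2810684   0.07      ]
jar [ 0.39686155 -0.31159208  0.07      ]
dish [ 0.47929706 -0.44088519  0.03      ]
```

Call:
jog_arm --dr '[[0, 0, 0], [0, 0, 0], [0, 0, 0], [0, 0, 0], [0, 0, 0], [0, 0, 0], [0, 0, 0], [0, 0, 0], [0, 0, 0], [0, 0, 0]]' --slide '[[-0.01, -0.01, 0], [-0.02, -0.021, 0], [-0.02, -0.021, 0], [-0.02, -0.021, 0], [-0.02, -0.021, 0], [-0.02, -0.021, 0], [-0.02, -0.021, 0], [-0.02, -0.021, 0], [-0.02, -0.021, 0], [-0.02, -0.021, 0]]' --gripper '[-1, -1, -1, -1, -1, -1, -1, -1, -1, -1]'

```text
time_s: 1.25
position: [0.2996, -0.2801, 0.2423]
tool_rot: [[0.305, -0.952, 0.0], [-0.952, -0.305, 0.0], [0.0, -0.0, -1.0]]
ft_force: [-1.2, -0.5, 0.1]
grip_width: 0.0001
```

Call:
jog_arm --dr '[[0, 0, -0.07], [0, 0, -0.07], [0, 0, -0.07], [0, 0, -0.07], [0, 0, -0.07], [0, 0, -0.07], [0, 0, -0.07], [0, 0, -0.07], [0, 0, -0.07], [0, 0, -0.045]]' --slide '[[0, 0, 0], [0, 0, 0], [0, 0, 0], [0, 0, 0], [0, 0, 0], [0, 0, 0], [0, 0, 0], [0, 0, 0], [0, 0, 0], [0, 0, 0]]' --gripper '[-1, -1, -1, -1, -1, -1, -1, -1, -1, -1]'

```text
time_s: 2.25
position: [0.2992, -0.2812, 0.2423]
tool_rot: [[0.835, -0.551, 0.0], [-0.551, -0.835, 0.0], [0.0, -0.0, -1.0]]
ft_force: [0.5, -0.3, 0.8]
grip_width: -0.0001
```

```bash
cat > st.py <<'E'
from rig import observe, viewer, env
from h import *
s=observe(); print(s["time_s"],np.round(s["position"],4),np.round(s["tool_rot"],3).tolist(),"F",np.round(s["ft_force"],2),s["grip_width"],np.round(s["q"],1))
E
python3 st.py; python3 - <<'E'
from h import *
from rig import observe
s=observe();R=np.array(s["tool_rot"]);p=np.array(s["position"])
print(R.T@(np.array([.445,-.017,.242])-p))
E
```

```text
2.25 [ 0.2992 -0.2812  0.2423] [[0.835, -0.551, 0.0], [-0.551, -0.835, 0.0], [0.0, -0.0, -1.0]] F [ 0.52 -0.29  0.79] -0.00012590736012085788 [-59.9   7.7  94.3   0.   78.  -26.4]
[-0.02373581 -0.3007964   0.0003512 ]
```

Call:
jog_arm --dr '[[0, 0, 0], [0, 0, 0], [0, 0, 0], [0, 0, 0], [0, 0, 0], [0, 0, 0], [0, 0, 0], [0, 0, 0], [0, 0, 0], [0, 0, 0]]' --slide '[[-0.002, -0.015, 0], [-0.003, -0.035, 0], [-0.003, -0.04, 0], [-0.003, -0.04, 0], [-0.003, -0.04, 0], [-0.003, -0.04, 0], [-0.003, -0.04, 0], [-0.002, -0.03, 0], [-0.002, -0.02, 0], [0, 0, 0]]' --gripper '[-1, -1, -1, -1, -1, -1, -1, -1, -1, -1]'

```text
time_s: 3.25
position: [0.4451, -0.0166, 0.2422]
tool_rot: [[0.835, -0.55, -0.0], [-0.55, -0.835, 0.0], [-0.0, -0.0, -1.0]]
ft_force: [-0.6, 0.3, -1.4]
grip_width: -0.0002
```

```bash
cat >> st.py <<'E'
import sys
n=sys.argv[1]
A=viewer.get_image("top");B=viewer.get_image("side")
a=cv2.resize(A["pixels"][75:255,165:325],None,fx=2.5,fy=2.5,interpolation=cv2.INTER_CUBIC)
b=cv2.resize(B["pixels"][75:255,165:325],None,fx=2.5,fy=2.5,interpolation=cv2.INTER_CUBIC)
cv2.imwrite(f"pics/{n}.png",np.hstack([a,b]))
cv2.imwrite(f"pics/{n}_full.png",B["pixels"])
cv2.imwrite(f"pics/{n}_w.png",viewer.get_image("wrist")["pixels"])
E
python3 st.py p1
```

```text
3.25 [ 0.4451 -0.0166  0.2422] [[0.835, -0.55, -0.0], [-0.55, -0.835, 0.0], [-0.0, -0.0, -1.0]] F [-0.59  0.28 -1.36] -0.00021897025428687766 [-17.5  11.3  89.7   0.   79.   15.9]
```

View pics/p1.png

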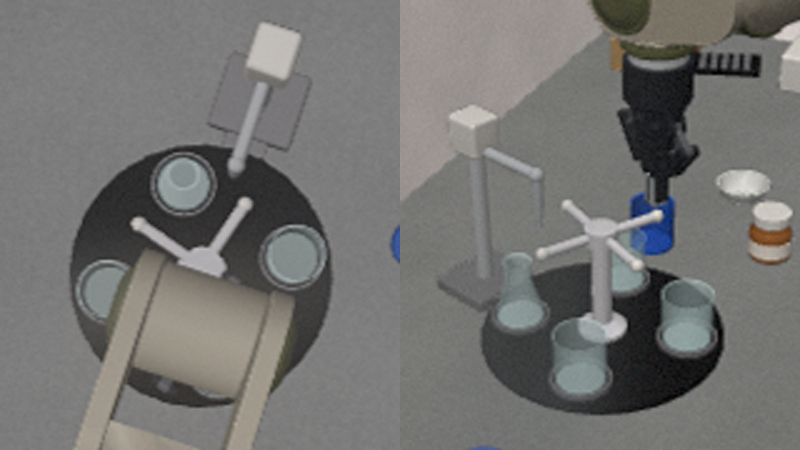

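View pics/p1_w.png

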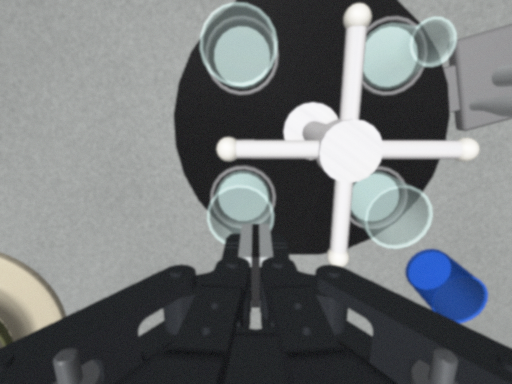

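Call:
jog_arm --dr '[[0, 0, 0], [0, 0, 0], [0, 0, 0], [0, 0, 0], [0, 0, 0], [0, 0, 0], [0, 0, 0], [0, 0, 0], [0, 0, 0], [0, 0, 0]]' --slide '[[0, 0, 0.01], [0, 0, 0.01], [0, 0, 0.01], [0, 0, 0.01], [0, 0, 0.01], [0, 0, 0.008], [0, 0, 0.008], [0, 0, 0.006], [0, 0, 0.005], [0, 0, 0]]' --gripper '[-1, -1, -1, -1, -1, -1, -1, -1, -1, -1]'

```text
time_s: 4.4
position: [0.445, -0.0189, 0.1648]
tool_rot: [[0.833, -0.553, -0.001], [-0.553, -0.833, 0.0], [-0.001, 0.0, -1.0]]
ft_force: [-0.0, 0.2, 0.6]
grip_width: -0.0003
```

```bash
python3 st.py p2
```

```text
4.4 [ 0.445  -0.0189  0.1648] [[0.833, -0.553, -0.001], [-0.553, -0.833, 0.0], [-0.001, 0.0, -1.0]] F [-0.02  0.17  0.56] -0.0002954232934189912 [-17.7  16.2  97.4   0.   66.5  15.8]
```

View pics/p2.png

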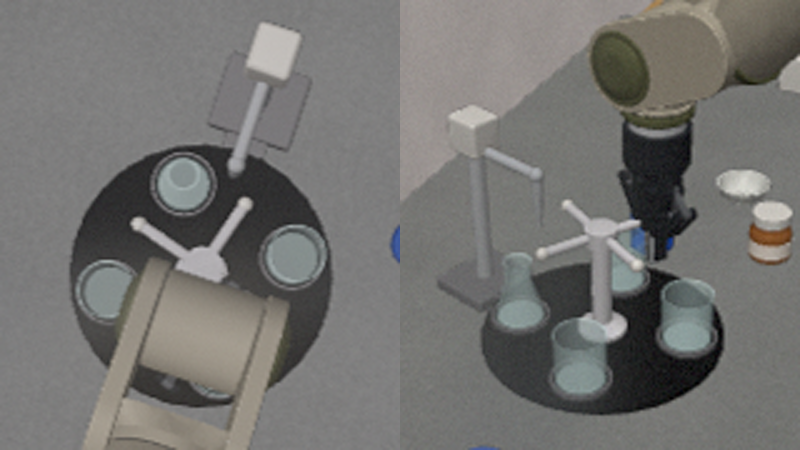

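View pics/p2_w.png

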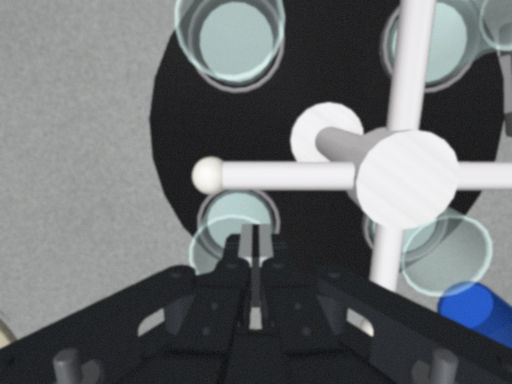

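Call:
jog_arm --dr '[[0, 0, 0], [0, 0, 0], [0, 0, 0], [0, 0, 0], [0, 0, 0], [0, 0, 0], [0, 0, 0], [0, 0, 0], [0, 0, 0], [0, 0, 0]]' --slide '[[0, -0.002, 0], [0, -0.003, 0], [0, -0.003, 0], [0, -0.003, 0], [0, -0.003, 0], [0, -0.002, 0], [0, -0.001, 0], [0, -0.001, 0], [0, 0, 0], [0, 0, 0]]' --gripper '[-1, -1, -1, -1, -1, -1, -1, -1, -1, -1]'

```text
time_s: 5.55
position: [0.4551, -0.004, 0.1653]
tool_rot: [[0.833, -0.553, -0.0], [-0.553, -0.833, 0.0], [-0.0, 0.0, -1.0]]
ft_force: [0.3, -0.1, -0.5]
grip_width: 0.0001
```

```bash
python3 st.py p3
```

```text
5.55 [ 0.4551 -0.004   0.1653] [[0.833, -0.553, -0.0], [-0.553, -0.833, 0.0], [-0.0, 0.0, -1.0]] F [ 0.29 -0.09 -0.49] 0.00014448673857128102 [-15.5  17.   96.   -0.   67.   18.1]
```

View pics/p3_w.png

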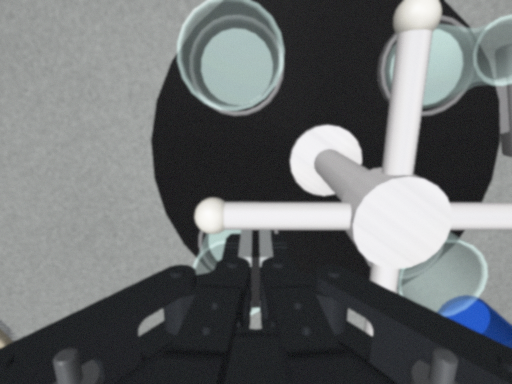

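Call:
jog_arm --dr '[[0, 0, 0], [0, 0, 0], [0, 0, 0.02], [0, 0, 0.02], [0, 0, 0.02], [0, 0, 0.02], [0, 0, 0.02], [0, 0, 0.02], [0, 0, 0.02], [0, 0, 0.02]]' --slide '[[0, -0.0015, 0], [0, -0.0015, 0], [-0.0003, -0.0013, 0], [-0.0003, -0.0013, 0], [-0.0003, -0.0013, 0], [-0.0003, -0.0013, 0], [-0.0003, -0.0013, 0], [-0.0003, -0.0013, 0], [-0.0003, -0.0013, 0], [-0.0003, -0.0013, 0]]' --gripper '[-1, -1, -1, -1, -1, -1, -1, -1, -1, -1]'

```text
time_s: 6.7
position: [0.4612, 0.0084, 0.1653]
tool_rot: [[0.733, -0.68, -0.0], [-0.68, -0.733, 0.0], [-0.0, 0.0, -1.0]]
ft_force: [-1.9, -0.5, 1.8]
grip_width: -0.0003
```

```bash
python3 st.py p4
```

```text
6.7 [0.4612 0.0084 0.1653] [[0.733, -0.68, -0.0], [-0.68, -0.733, 0.0], [-0.0, 0.0, -1.0]] F [-1.87 -0.46  1.78] -0.00025952946643869305 [-13.7  17.6  95.1   0.   67.3  29.1]
```

View pics/p4.png

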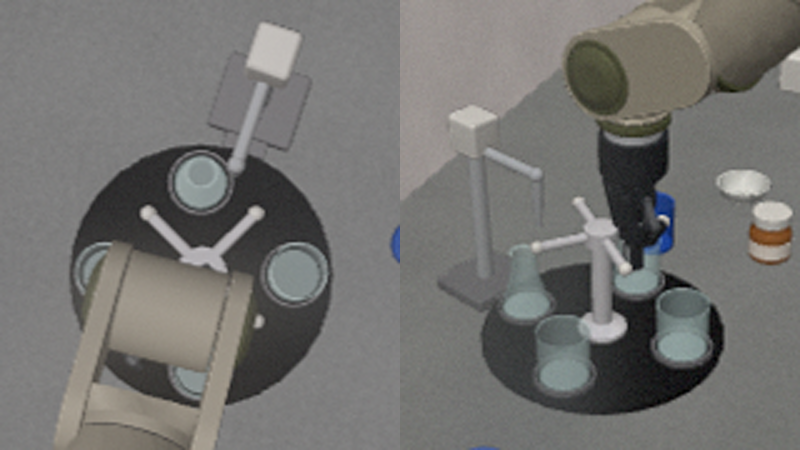

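View pics/p4_w.png

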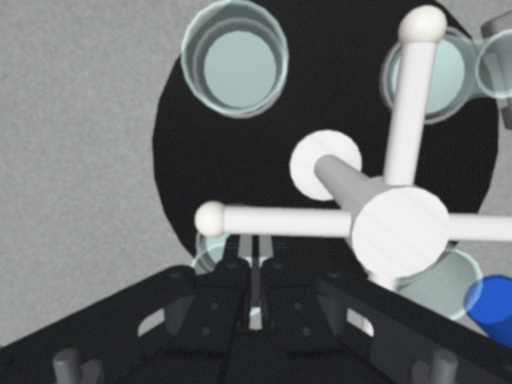

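```bash
cat > ang.py <<'E'
from rig import viewer
from h import *
import sys
im=viewer.get_image("top"); C=np.array([.5154,-.0214])
def P(c,z): return ray(im,T(c,2.5,(165,75)),z)
def an(p): d=p[:2]-C; return np.hypot(*d).round(4),np.degrees(np.arctan2(d[1],d[0])).round(2)
for a in sys.argv[1:]:
    x,y,z=map(float,a.split(",")); p=P((x,y),z); print(a,p.round(4),an(p))
E
python3 ang.py 147,213,.17 257,212,.17 201,183,.042 202,172,.119 236,165,.21 235,169,.138 295,273,.042
```

```text
147,213,.17 [0.5705 0.0355 0.17  ] (np.float64(0.0792), np.float64(45.95))
257,212,.17 [ 0.5726 -0.0772  0.17  ] (np.float64(0.0799), np.float64(-44.26))
201,183,.042 [ 0.6198 -0.0208  0.042 ] (np.float64(0.1044), np.float64(0.32))
202,172,.119 [ 0.6209 -0.021   0.119 ] (np.float64(0.1055), np.float64(0.22))
236,165,.21 [ 0.6147 -0.0537  0.21  ] (np.float64(0.1045), np.float64(-18.03))
235,169,.138 [ 0.6216 -0.0555  0.138 ] (np.float64(0.1116), np.float64(-17.81))
295,273,.042 [ 0.5187 -0.1278  0.042 ] (np.float64(0.1065), np.float64(-88.22))
```

Call:
jog_arm --dr '[[0, 0, 0.015], [0, 0, 0.02], [0, 0, 0.025], [0, 0, 0.025], [0, 0, 0.025], [0, 0, 0.025], [0, 0, 0.025], [0, 0, 0.025], [0, 0, 0.02], [0, 0, 0.015]]' --slide '[[-0.0003, -0.0009, 0], [-0.0003, -0.0012, 0], [-0.0004, -0.0016, 0], [-0.0004, -0.0016, 0], [-0.0004, -0.0016, 0], [-0.0004, -0.0016, 0], [-0.0004, -0.0016, 0], [-0.0004, -0.0016, 0], [-0.0003, -0.0012, 0], [-0.0003, -0.0009, 0]]' --gripper '[-1, -1, -1, -1, -1, -1, -1, -1, -1, -1]'

```text
time_s: 7.9
position: [0.4692, 0.0202, 0.1653]
tool_rot: [[0.567, -0.823, 0.0], [-0.823, -0.567, 0.0], [-0.0, -0.0, -1.0]]
ft_force: [-1.1, -2.5, 0.8]
grip_width: 0.0001
```

```bash
python3 st.py p5
```

```text
7.9 [0.4692 0.0202 0.1653] [[0.567, -0.823, 0.0], [-0.823, -0.567, 0.0], [-0.0, -0.0, -1.0]] F [-1.06 -2.45  0.75] 0.00011033847509610529 [-12.   18.3  93.9   0.   67.8  43.4]
```

View pics/p5.png

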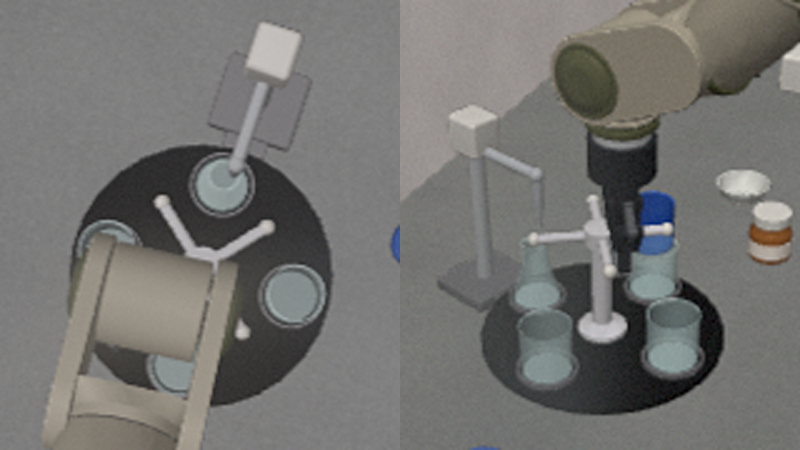

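View pics/p5_w.png

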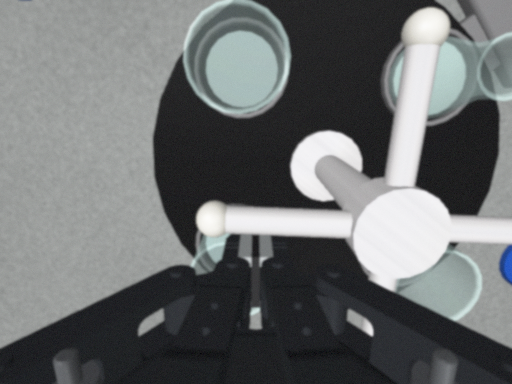

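```bash
python3 ang.py 162,202,.17 268,227,.17 222,185,.042 236,165,.21 291,296,.042; python3 - <<'E'
import cv2,numpy as np
a=cv2.resize(cv2.imread("pics/p5_full.png")[130:215,195:275],None,fx=7,fy=7,interpolation=cv2.INTER_CUBIC); cv2.imwrite("pics/p5s.png",a)
E
```

```text
162,202,.17 [0.5819 0.0203 0.17  ] (np.float64(0.0785), np.float64(32.06))
268,227,.17 [ 0.5573 -0.0886  0.17  ] (np.float64(0.0792), np.float64(-58.03))
222,185,.042 [ 0.6177 -0.0446  0.042 ] (np.float64(0.1049), np.float64(-12.78))
236,165,.21 [ 0.6147 -0.0537  0.21  ] (np.float64(0.1045), np.float64(-18.03))
291,296,.042 [ 0.4927 -0.1234  0.042 ] (np.float64(0.1045), np.float64(-102.55))
```

View pics/p5s.png

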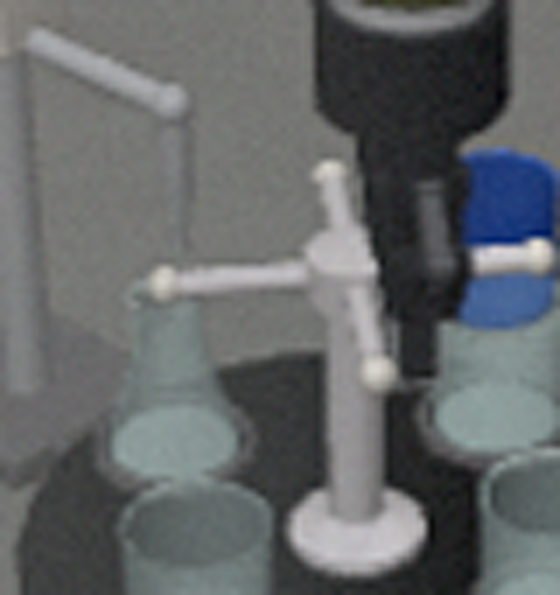

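Call:
jog_arm --dr '[[0, 0, 0.012], [0, 0, 0.015], [0, 0, 0.016], [0, 0, 0.016], [0, 0, 0.015], [0, 0, 0.012], [0, 0, 0.01], [0, 0, 0.006], [0, 0, 0], [0, 0, 0]]' --slide '[[-0.0002, -0.0008, 0], [-0.0002, -0.0009, 0], [-0.0003, -0.001, 0], [-0.0003, -0.001, 0], [-0.0003, -0.0009, 0], [-0.0002, -0.0008, 0], [-0.0002, -0.0006, 0], [-0.0001, -0.0004, 0], [0, 0, 0], [0, 0, 0]]' --gripper '[-1, -1, -1, -1, -1, -1, -1, -1, -1, -1]'

```text
time_s: 9.1
position: [0.4736, 0.0251, 0.1654]
tool_rot: [[0.482, -0.876, 0.0], [-0.876, -0.482, 0.0], [-0.0, -0.0, -1.0]]
ft_force: [-1.1, -1.3, 0.0]
grip_width: -0.0001
```

```bash
python3 st.py p6;  python3 - <<'E'
import cv2,numpy as np
a=cv2.resize(cv2.imread("pics/p6_full.png")[130:215,195:275],None,fx=7,fy=7,interpolation=cv2.INTER_CUBIC); cv2.imwrite("pics/p6s.png",a)
E
```

```text
9.1 [0.4736 0.0251 0.1654] [[0.482, -0.876, 0.0], [-0.876, -0.482, 0.0], [-0.0, -0.0, -1.0]] F [-1.1  -1.26  0.03] -0.00013383061886232885 [-11.3  18.8  93.2   0.   68.   49.9]
```

View pics/p6.png

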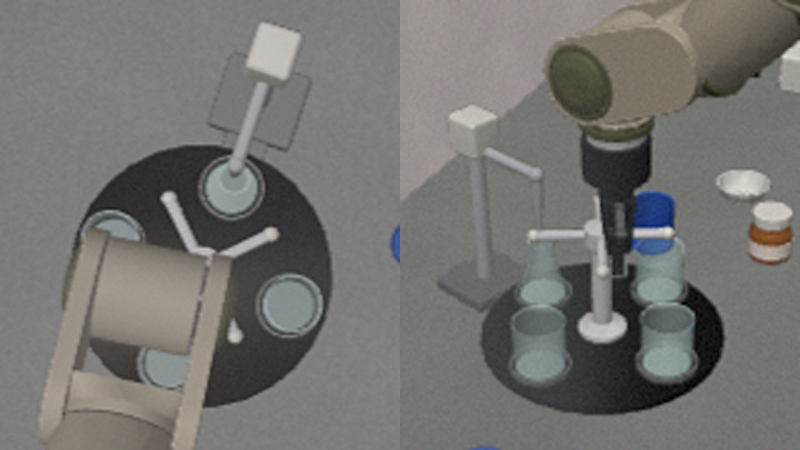

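View pics/p6s.png

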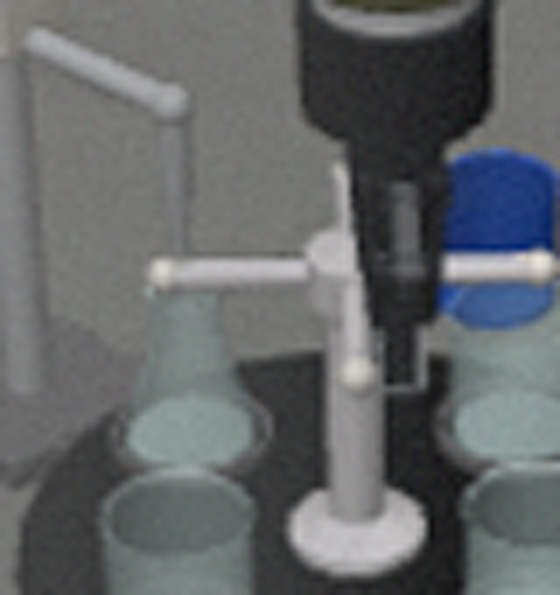

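```bash
python3 ang.py 169,198,.17 273,234,.17 231,188,.042 232,187,.042 291,304,.042 236,165,.21; python3 - <<'E'
from rig import viewer
from h import *
im=viewer.get_image("side"); S=lambda c,z:ray(im,T(c,7,(195,130)),z)
C=np.array([.5160,-.0222])
for n,c,z in [("seat",(191,432),.042),("noztip-extrap",(181,252),.138),("nozbend",(174,100),.21)]:
    p=S(c,z);d=p[:2]-C;print(n,p.round(4),np.hypot(*d).round(4),np.degrees(np.arctan2(d[1],d[0])).round(2))
E
```

```text
169,198,.17 [0.5861 0.0131 0.17  ] (np.float64(0.0787), np.float64(26.03))
273,234,.17 [ 0.5502 -0.0937  0.17  ] (np.float64(0.0803), np.float64(-64.32))
231,188,.042 [ 0.6144 -0.0548  0.042 ] (np.float64(0.1045), np.float64(-18.65))
232,187,.042 [ 0.6156 -0.056   0.042 ] (np.float64(0.106), np.float64(-19.03))
291,304,.042 [ 0.4837 -0.1235  0.042 ] (np.float64(0.1069), np.float64(-107.27))
236,165,.21 [ 0.6147 -0.0537  0.21  ] (np.float64(0.1045), np.float64(-18.03))
seat [ 0.6132 -0.0516  0.042 ] 0.1016 -16.85
noztip-extrap [ 0.6137 -0.0519  0.138 ] 0.1021 -16.88
nozbend [ 0.6171 -0.0585  0.21  ] 0.1074 -19.76
```

Call:
jog_arm --dr '[[0, 0, 0], [0, 0, 0], [0, 0, 0], [0, 0, 0], [0, 0, 0], [0, 0, 0], [0, 0, 0], [0, 0, 0], [0, 0, 0], [0, 0, 0]]' --slide '[[0, 0.002, 0], [0, 0.004, 0], [0, 0.004, 0], [0, 0.004, 0], [0, 0.003, 0], [0, 0.001, 0], [0, 0, -0.005], [0, 0, -0.01], [0, 0, -0.02], [0, 0, -0.02]]' --gripper '[-1, -1, -1, -1, -1, -1, -1, -1, -1, -1]'

```text
time_s: 10.35
position: [0.4579, 0.0164, 0.2217]
tool_rot: [[0.482, -0.876, 0.0], [-0.876, -0.482, -0.0], [0.0, -0.0, -1.0]]
ft_force: [0.8, -0.2, 0.5]
grip_width: 0.0004
```

Call:
jog_arm --dr '[[0, 0, 0], [0, 0, 0], [0, 0, 0], [0, 0, 0], [0, 0, 0], [0, 0, 0], [0, 0, 0], [0, 0, 0], [0, 0, 0], [0, 0, 0]]' --slide '[[0, 0, -0.02], [0, 0, -0.02], [0, 0, -0.01], [0, 0.01, 0], [0, 0.02, 0], [0, 0.03, 0], [0, 0.03, 0], [0, 0.02, 0], [0, 0.01, 0], [0, 0, 0]]' --gripper '[-1, -1, -1, -1, -1, -1, -1, -1, -1, -1]'

```text
time_s: 11.35
position: [0.3519, -0.0418, 0.2701]
tool_rot: [[0.481, -0.877, -0.0], [-0.877, -0.481, 0.0], [-0.0, 0.0, -1.0]]
ft_force: [-0.1, 0.4, -0.2]
grip_width: -0.0002
```

```bash
python3 st.py p7;  python3 - <<'E'
import cv2,numpy as np
a=cv2.resize(cv2.imread("pics/p7_full.png")[130:215,195:275],None,fx=7,fy=7,interpolation=cv2.INTER_CUBIC); cv2.imwrite("pics/p7s.png",a)
E
```

```text
11.35 [ 0.3519 -0.0418  0.2701] [[0.481, -0.877, -0.0], [-0.877, -0.481, 0.0], [-0.0, 0.0, -1.0]] F [-0.11  0.44 -0.22] -0.00024165542741077907 [-26.1   0.1  97.8   0.   82.1  35.1]
```

View pics/p7.png

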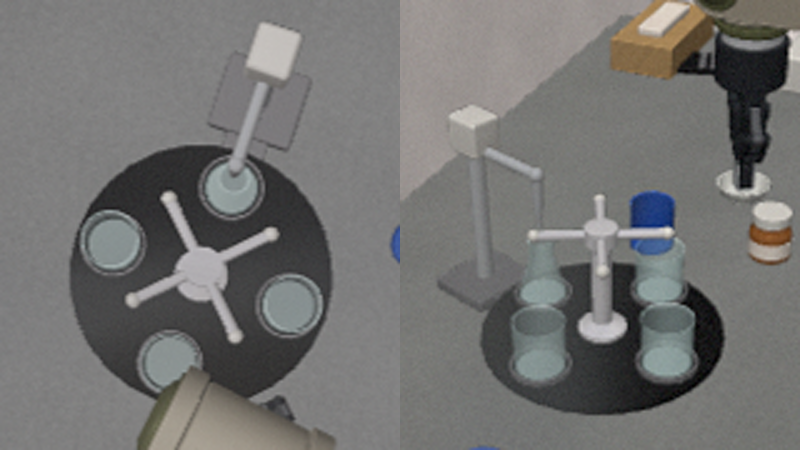

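View pics/p7_w.png

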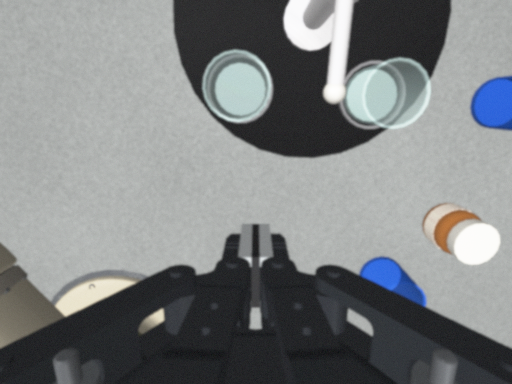

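```bash
python3 ang.py 169,198,.17 273,234,.17 235,337,.17 132,300,.17 231,188,.042 112,242,.042 170,361,.042 290,305,.042 236,165,.21 274,52,.255; python3 - <<'E'
from rig import viewer
import cv2
i=viewer.get_image("top")["pixels"]; cv2.imwrite("pics/p8.png",cv2.resize(i[130:200,215:285],None,fx=8,fy=8,interpolation=cv2.INTER_CUBIC))
E
```

```text
169,198,.17 [0.5861 0.0131 0.17  ] (np.float64(0.0787), np.float64(26.03))
273,234,.17 [ 0.5502 -0.0937  0.17  ] (np.float64(0.0803), np.float64(-64.32))
235,337,.17 [ 0.4444 -0.0556  0.17  ] (np.float64(0.0788), np.float64(-154.28))
132,300,.17 [0.4812 0.0498 0.17  ] (np.float64(0.079), np.float64(115.69))
231,188,.042 [ 0.6144 -0.0548  0.042 ] (np.float64(0.1045), np.float64(-18.65))
112,242,.042 [0.5517 0.079  0.042 ] (np.float64(0.1068), np.float64(70.1))
170,361,.042 [0.4183 0.0122 0.042 ] (np.float64(0.1027), np.float64(160.92))
290,305,.042 [ 0.4825 -0.1224  0.042 ] (np.float64(0.1062), np.float64(-108.04))
236,165,.21 [ 0.6147 -0.0537  0.21  ] (np.float64(0.1045), np.float64(-18.03))
274,52,.255 [ 0.7176 -0.0877  0.255 ] (np.float64(0.2128), np.float64(-18.16))
```

View pics/p8.png

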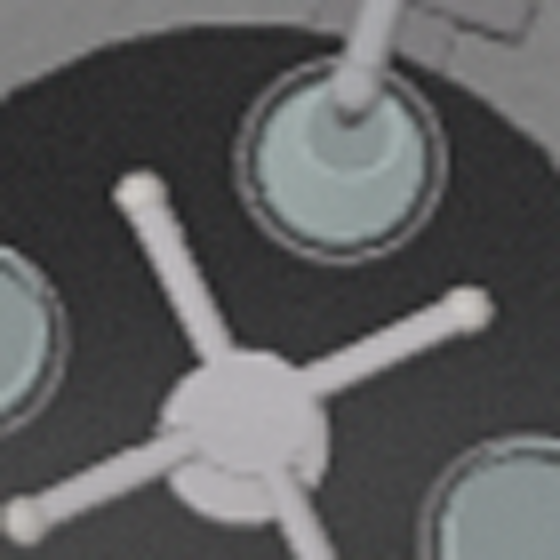

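View pics/p7s.png

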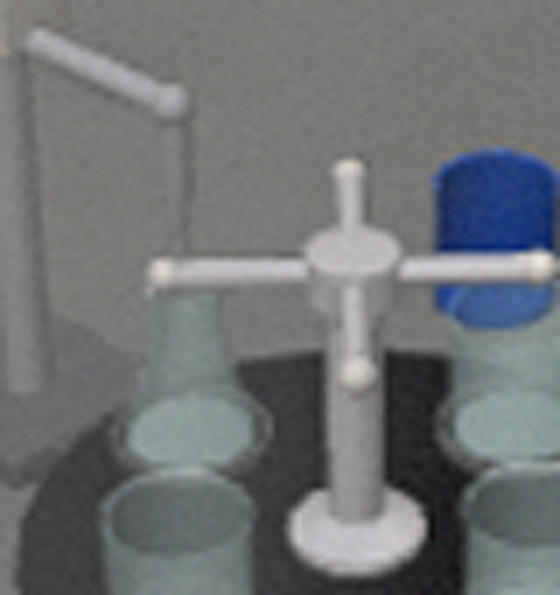

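```bash
python3 -c "
from rig import env,observe
print(observe()['time_s'],env.close_job())"
```

```text
the job is handed in; nothing more can be done
11.6 None
```

The flask now stands under the dosing nozzle, and I handed the job in at 11.6 s of the 58 s allowed. The system reported no verdict.

**What I did:** I shut the gripper and pushed one arm of the star handle clockwise, about 30° in three slow pushes at about 0.25 rad/s or less. Then I backed the finger off sideways, lifted it and moved the arm clear.

**Last checks:**
- **Alignment:** In the top view the flask sits at about −19° around the axis (ring seat −18.7°, star handle −19.2°). The nozzle is at about −18.1°. That puts the flask within about 2 mm of the nozzle, against the 10 mm allowed.
- **At rest:** The carousel stood at the same angle before and after I withdrew the finger.
- **Glasses and bystanders:** All four glasses look upright in their seats. The arm did not go near the bystanders, apart from passing high over the jar's side of the bench. I did not re-measure their positions at the end.
- **Forces:** Readings taken after each move, including while pushing, stayed under 3 N. The final reading was about 0.5 N, which is noise level.

**Where measurements disagreed:** In the side camera, single readings of the nozzle's direction ranged from about −17° to −21°. The top view held at −18° to −18.7°. In the side view the ball end of a star arm hid the flask's mouth, so that camera gave no direct check of the mouth. Its seat and nozzle-tip readings still agreed with each other to within 1 mm.

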